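# Set the bedside reading lamp and draw out its telescoping arm

### The job

Turn the dial on top of the bedside lamp to the yellow reading mark. Then take the black grip of the lamp's telescoping arm, squeezing in its red lock button, and draw the arm out until the red pointer stands over the blue clip on the scale; the arm is sprung, so keep squeezing the grip and finish while holding it still there, with the cup, sanitiser and battery tray left where they are.

Things in the scene. Friction and masses are not known exactly. Their poses are not given: they have to be found in the camera images.
- lamp: Reading lamp, fixed. Origin: underside centre of its round white foot (160 mm wide, 20 mm high); z up; the telescoping arm and its scale point along lamp +y. On a column over the foot: grey housing 84 x 90 mm, z 128 to 185 mm, dial on its top. From it an outer tube (30 mm wide, z 157 to 183 mm) runs to y = 160 mm; below, a white scale plate (64 mm wide, y 35 to 400 mm, top z = 128 mm).
- dial_grip (a point): On the dial's upright axis, 24 mm above the housing's top (z = 209 mm): where to pinch. Dial: black disc 50 mm wide with a bar handle across it, 44 mm long, 12 mm thick, 6 to 36 mm above the housing. A white line on one half of the bar's top is its pointer. Four dots on the housing, clockwise from above: white (off), green, yellow (reading), red.
- dial (a joint): Dial angle, rad, growing clockwise seen from above. Clicks: 0 white, 0.6 green, 1.2 yellow, 1.8 red; stops at -0.12 and 1.92. The bar's pointer end points at (0.9 - dial angle) counter-clockwise from lamp +x. Turning past a click takes under 0.1 N m; between clicks it springs to the nearer one. Starts at white or green (rarely poised between them).
- grip (a point): Middle of the black grip on the moving arm: lamp x = 0, y = 190 mm + extension, z = 175 mm. Grip 28 mm wide in lamp x (34 mm with the button), 44 mm long in y, z 154 to 196 mm. Pinch it from above, fingers closing along lamp x. Beyond it (lamp +y) the white LED bar head, 34 mm wide, 100 mm long, from 48 mm past the grip's middle, top at z = 184 mm.
- button (a point): Centre of the outer face of the red lock button, on the grip's lamp +x side: 30 x 30 mm, standing out 6 mm from the grip.
- lock (a joint): How far the lock button is pressed in, m: 0 out, 0.006 flush. Sprung: 2.4 N to start, 6 N fully in. The arm is free while it is in by more than 0.0035; pinching the grip with 15 N or more presses it fully in. It springs out when let go.
- boom (a joint): Extension of the telescoping arm in m along lamp +y: 0 fully in (start, locked), at most 0.17. When free, a spring pulls it in with 2.4 N at 0 to 4.4 N at 0.17; let go, it runs back to about 21 mm from home, stops against its catch, and can be drawn out again.
- pointer (a point): Middle of the thin red pointer bar, 64 mm wide across the scale, 8 mm above the scale plate; it travels with the grip, 28 mm ahead of the grip's middle (lamp +y) and 39 mm below it.
- clip_mark (a point): Middle of the top of the blue marker clip that straddles the scale plate (70 mm wide in lamp x, 6 mm along the scale, 3 mm above the plate), centred on lamp x = 0. Fixed; 60 to 145 mm ahead of the pointer at the start. Its +y is the lamp's +y. The scale has a black tick every 10 mm, a longer one every 50 mm.
- cup: Grey cup, 80 mm wide, 85 mm high, loose; origin at its underside centre. Leave alone.
- sanitiser: White hearing aid sanitiser, 85 x 120 x 50 mm, loose; origin at its underside centre. Leave alone.
- battery_tray: Clear battery tray, 45 x 110 x 16 mm, loose; origin at its underside centre. Leave alone.

How it is judged (in metres and radians):
On the way, in this order (a step that is already met when the one before it is completed fails the run):
1. the dial rests at the yellow mark (1.2, within 0.15 rad) with the arm still fully in (value of joint dial between 1.05 and 1.35 rad and value of joint boom below 0.006 m), for 0.3 s.
2. the arm is released with the lock button pressed by the fingers and drawn out more than 15 mm (value of joint lock above 0.0035 m and contact force between the fingers and lock above 1 N and value of joint boom above 0.015 m), for 0.1 s.
At the end, for the whole second after the job is handed in: The pointer is within 5 mm of the clip's middle along the scale and at rest (under 10 mm/s), the fingers hold the grip with more than 2 N and keep the lock button in by more than 3.5 mm, and the dial stands within 0.15 rad of the yellow mark (y of pointer in the frame of clip_mark between -0.005 and 0.005 m and velocity of joint boom between -0.01 and 0.01 m/s and value of joint lock above 0.0035 m and contact force between the fingers and boom above 2 N and value of joint dial between 1.05 and 1.35 rad); the arm keeps its last pose, push and grip.
It fails at once if the cup is moved more than 20 mm or tipped (distance of cup from where it was at the start of the episode above 0.02 m or angle between cup's own z axis and vertical above 0.3 rad).
It fails at once if the sanitiser is moved more than 20 mm (distance of sanitiser from where it was at the start of the episode above 0.02 m).
It fails at once if the battery tray is moved more than 20 mm (distance of battery_tray from where it was at the start of the episode above 0.02 m).
It also fails if it takes over 48 s, if anything falls off the work surface, if the arm or the gripper's body presses on something with over 40 N, if the wrist force passes 120 N, or if a joint passes its speed limit or range.

### The arm

A 6-joint arm with a two-finger parallel gripper is mounted at the origin on the work surface. World frame = base frame: x ahead of the robot, y to its left, z up, the work surface at z = 0. Lengths are in m, angles in degrees, forces in N, time in s.
With the tool pointing down it reaches from about 0.25 to 0.725 m from the base axis. Payload 9.7 kg.
Tool frame: the origin (TCP) lies at the very end of the fingers, on their centre line; the grasp point (between the pads) lies 19 mm behind it; z points along the fingers, y is the line along which they close (so a half turn about z gives the same grasp; the last joint's range is limited). The gripper opens to 85 mm and grips with 20 to 120 N. Pads are 22 mm wide; open, the fingers measure 114 mm over their backs; the gripper's body (76 mm by 85 mm) begins 54 mm behind the grasp point. The pads swing forward as they close: fully open they stand 13 mm farther back than shut.
Start: joints at [-76.719, 4.979, 10.078, 95.1, 0, 90], TCP at [0.126, -0.535, 0.231] pointing down, gripper open.
Joint ranges: [-179.16, 179.16], [-48.56, 103.87], [-65.8, 70.77], [-126.05, 130.52], [-82.76, 87.17], [-180, 180]. Speed limits (degrees/s): [127.2, 127.2, 147.25, 180, 180, 180].

### API

Orientations are given as [roll, pitch, yaw] about the fixed x, y, z axes, in that order (R = Rz(yaw) Ry(pitch) Rx(roll)).
In Python, from workcell import bot gives the robot as it stands.
- The arm moves only by the tool step_arm, never from a script. Its argument "targets" is a list of rows, each a list of 3 entries, a list of its own where there are three numbers: the opening, from 0 (shut) to 1 (fully open), then the shift along the world's x, y, z in mm, then the turn, a rotation vector about the world's x, y, z in rad. In form: [[grip, [tx, ty, tz], [wx, wy, wz]], ...]. A call has 1 to 8 rows; each row is the pose to reach, as a shift and turn from the pose commanded when the call began; what a row does not reach only later rows make up. A row lasts 1/10 s, in which the tool goes at most 50 mm and 8.59 degrees, less where a joint would pass 70% of its speed; a pose out of reach is approached as far as the arm can. A call with a gripper value outside its range is refused whole. The fingers move at their own pace and stop on an object; "force" is the grip in N (left out, the last holds). Time passes only in rows, so rows that repeat a pose let the fingers close. It gives the time, the measured TCP pose, the force, the opening and the grip force at its end, in the units of the state.
- bot.get_obs(): the state, without advancing time (a new reading comes with each control period).
- bot.camera(name): name is "scene" or "top" or "wrist"; returns (picture, depth): 400x640x3 uint8, red, green, blue; 400x640 float32, m along the optical axis (not along the pixel's ray), 0 where there is no reading.
- bot.camera_params(name): a dict with "K" (3x3 intrinsics, pixels), "R" (3x3) and "t" (3): a world point X has camera coordinates R X + t. Camera axes: x right, y down, z forward; pixel columns grow to the right and rows downward; lengths in m; the calibration is good to about 2 mm. A picture is of the moment at which its call begins: read the wrist's pose just before it. camera_params takes no time and is no camera call; for the wrist camera it gives the pose at the moment of the call.
- bot.job_done(): hands the job in; it is judged then, once.
The state is a dict: "time": time; "q": joint angles; "qd": joint speeds; "joint_efforts": joint torques, N m; "ee_pos": TCP position; "tcp_rot": TCP orientation; "wrist_force": force on the tool from outside, world axes, zero at the start; "torque": the same for the moment, N m; "opening": finger opening in m; "grasp_force": force on a finger pad.
Only numpy, scipy, OpenCV 4.12 (cv2) and the standard library are available. Lean on these libraries where they do the work, as an engineer would, in place of code of your own. Each camera call takes 0.05 s, during which the arm holds its last target. There are 200 camera calls.

## Working session

There is one attempt and no reset: what is moved stays moved. The work goes in short steps, Python scripts to look and compute and a tool call to move; the robot and the scene stay as the last step left them, time stands still between calls to the robot, and variables do not carry over. Pictures are saved under pics/ and viewed, at most 10 in all, crops included, and the job is handed in when it is done.

Besides the shell and the picture viewer there is one more tool, called after "Call:" as name([rows], argument=value, ...), one row to a line, values as JSON. step_arm: Moves the arm, as the interface text tells. Its arguments: {"type":"object","properties":{"targets":{"type":"array","items":{"type":"array"}},"force":{"type":"number"}},"required":["targets"]}

```bash
mkdir -p pics; python3 - <<'E'
from workcell import bot
import cv2,numpy as np
o=bot.get_obs();print(o)
for n in("top","scene"):
    p,d=bot.camera(n);c=bot.camera_params(n);np.savez(f"{n}0.npz",p=p,d=d,**c)
    cv2.imwrite(f"pics/{n}0.png",p[:,:,::-1]);print(n,c)
E
```

```text
{'time': 0.0, 'q': array([-7.67184558e+01,  5.01322981e+00,  1.00340753e+01,  9.50971799e+01,
       -1.08516529e-04,  8.99998904e+01]), 'qd': array([ 0.02553134,  0.00799856,  0.01832025,  0.02350447, -0.09358755,
       -0.05019287]), 'joint_efforts': array([-2.59188157e-03, -5.20393610e+01,  4.64799964e+01,  1.64422451e-02,
       -1.03270572e-04,  8.18861650e-06]), 'ee_pos': array([ 0.12630587, -0.53508361,  0.23055922]), 'tcp_rot': array([-1.79923666e+02,  1.08370455e-04,  1.32816539e+01]), 'wrist_force': array([-0.87241601,  0.07274926,  0.13886787]), 'torque': array([-0.00977985,  0.05740507, -0.01452955]), 'grasp_force': 0.0, 'opening': 0.0849971146022067}
top {'K': array([[379.10240385,   0.        , 327.96330959],
       [  0.        , 379.10240385, 199.22696796],
       [  0.        ,   0.        ,   1.        ]]), 'R': array([[-0.00176765, -0.99981338, -0.01923726],
       [-0.9896043 ,  0.00451539, -0.14374608],
       [ 0.14380611,  0.01878318, -0.98942761]]), 't': array([-0.01522022,  0.60031458,  0.81248309])}
scene {'K': array([[423.55977721,   0.        , 329.77665388],
       [  0.        , 423.55977721, 206.15738287],
       [  0.        ,   0.        ,   1.        ]]), 'R': array([[-0.42700985,  0.90419436, -0.00975463],
       [ 0.59199304,  0.27138445, -0.75887728],
       [-0.6835253 , -0.32982275, -0.6511606 ]]), 't': array([ 0.26110385, -0.21033101,  1.39912543])}
```

View pics/top0.png

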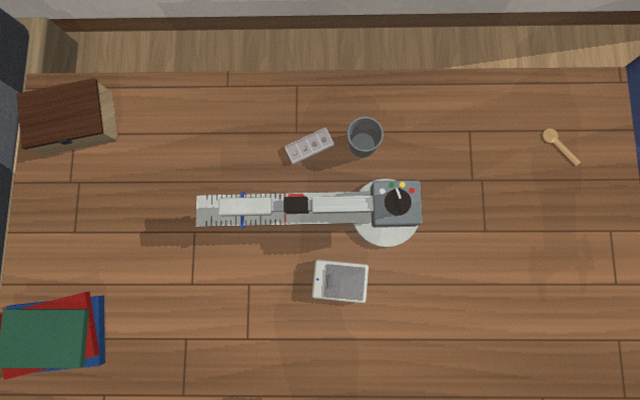

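View pics/scene0.png

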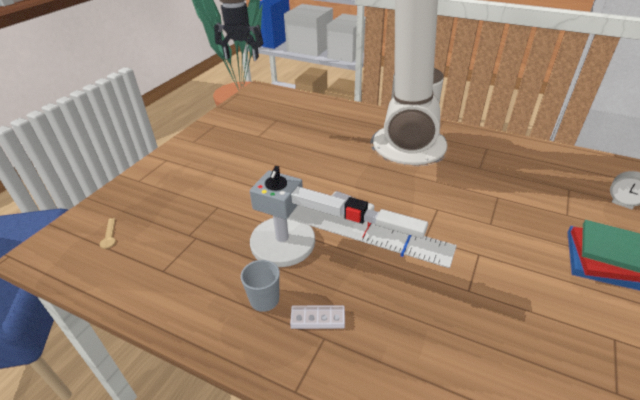

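The top view shows the lamp with its housing at (397,203), the grip at (296,205) and the clip at (242,208). The arm points along world +y. The cup, tray and sanitiser stand clear to the sides. I'll crop in for detail and measure by ray casting.

```bash
cat >h.py <<'E'
import numpy as np,cv2
def ray(c,px,z):
    d=c["R"].T@np.linalg.inv(c["K"])@np.array([*px,1.]);o=-c["R"].T@c["t"]
    return o+d*(z-o[2])/d[2]
def rect(m):
    cs,_=cv2.findContours(m.astype(np.uint8),cv2.RETR_EXTERNAL,cv2.CHAIN_APPROX_NONE)
    k=max(cs,key=cv2.contourArea);return cv2.minAreaRect(k),cv2.contourArea(k)
E
python3 - <<'E'
from h import *
c=np.load("top0.npz");p=c["p"];d=c["d"]
hsv=cv2.cvtColor(p,cv2.COLOR_RGB2HSV);H,S,V=[hsv[:,:,i].astype(int) for i in range(3)]
roi=np.zeros(H.shape,bool);roi[170:250,190:430]=1
blue=roi&(H>100)&(H<130)&(S>120)
ys,xs=np.nonzero(blue)
print("blue",xs.min(),xs.max(),ys.min(),ys.max())
for lo,hi in((0,200),(200,400)):
    k=(ys>=lo)&(ys<hi)
    if k.sum():print(xs[k].mean(),ys[k].mean(),ray(c,(xs[k].mean(),ys[k].mean()),.131))
black=roi&(V<50)
g=black.copy();g[:,340:]=0;r,_=rect(g);print("grip",r,ray(c,r[0],.196))
g=black.copy();g[:,:340]=0;r,_=rect(g);print("dial",r,ray(c,r[0],.2))
for n,m in dict(green=(H>45)&(H<85)&(S>100),yellow=(H>20)&(H<35)&(S>120),red=((H<8)|(H>172))&(S>140)).items():
    m=m&roi;m[:,:370]=0
    ys,xs=np.nonzero(m);print(n,len(xs),xs.mean(),ys.mean(),ray(c,(xs.mean(),ys.mean()),.185))
# tube top and plate lines
for x in range(315,370,10):
    col=p[175:235,x].astype(int).sum(1);print(x,list(np.nonzero(d[175:235,x]<np.median(d[200:210,x])+.01)[0][[0,-1]]+175))
cv2.imwrite("pics/c1.png",cv2.resize(p[165:250,190:430,::-1],None,fx=3.3,fy=3.3,interpolation=cv2.INTER_CUBIC))
E
```

```text
blue 241 243 192 227
242.0 194.0 [0.59906061 0.15627379 0.131     ]
241.6153846153846 221.8846153846154 [0.54217443 0.15528985 0.131     ]
grip ((296.0, 210.5), (3.0, 22.0), 90.0) [0.5573117  0.03900279 0.196     ]
dial ((394.7637023925781, 197.38015747070312), (14.896905899047852, 5.876001834869385), 65.55604553222656) [ 0.58034185 -0.14264985  0.2       ]
green 15 390.6 184.4 [ 0.6073452  -0.13787936  0.185     ]
yellow 23 401.9130434782609 184.2173913043478 [ 0.60758129 -0.15912511  0.185     ]
red 22 411.09090909090907 190.0909090909091 [ 0.59628157 -0.1759639   0.185     ]
315 [np.int64(197), np.int64(212)]
325 [np.int64(197), np.int64(212)]
335 [np.int64(197), np.int64(212)]
345 [np.int64(196), np.int64(212)]
355 [np.int64(196), np.int64(212)]
365 [np.int64(196), np.int64(211)]
```

View pics/c1.png

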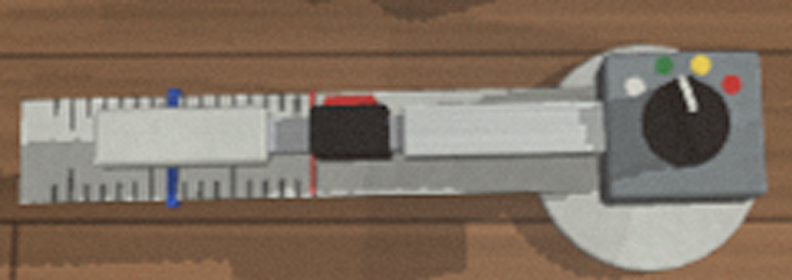

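The crop shows the dial's white line near the green dot, so it starts at green. The red pointer is at about (285,208) in the full image and the button is on the +x side. Next I'll fit the lamp frame.

```bash
python3 - <<'E'
from h import *
from scipy.optimize import least_squares
c=np.load("top0.npz");p=c["p"]
hsv=cv2.cvtColor(p,cv2.COLOR_RGB2HSV);H,S,V=[hsv[:,:,i].astype(int) for i in range(3)]
roi=np.zeros(H.shape,bool);roi[170:250,190:430]=1
W=roi&(V>200)&(S<40);W[:,:376]=0;W[:,388:]=0;W[195:]=0
ys,xs=np.nonzero(W);print("white",len(xs));wp=ray(c,(xs.mean(),ys.mean()),.185)[:2]
D=np.array([wp,[.60735,-.13788],[.60758,-.15913],[.59628,-.17596]]);a=np.array([.9,.3,-.3,-.9]);print(wp)
f=lambda v:(np.c_[v[0]+v[2]*np.cos(a+v[3]),v[1]+v[2]*np.sin(a+v[3])]-D).ravel()
s=least_squares(f,[.58,-.15,.035,0]);print("dial centre,R,yaw",s.x,s.fun.round(4))
B=roi&(V<75);B[:,:376]=0;B[186:,:]&=True
B=cv2.morphologyEx(B.astype(np.uint8),cv2.MORPH_OPEN,np.ones((3,3)));r,A=rect(B);print(r,A)
g=roi&(V<75);g[:,:270]=0;g[:,315:]=0;g=cv2.morphologyEx(g.astype(np.uint8),cv2.MORPH_OPEN,np.ones((3,3)));r,A=rect(g);print("grip",r,A,ray(c,r[0],.196))
red=roi&((H<8)|(H>172))&(S>110);red[:,:275]=0;red[:,289:]=0
ys,xs=np.nonzero(red);print(sorted(zip(ys,xs)))
for lo,hi in((0,200),(212,250)):
    k=(ys>=lo)&(ys<hi)&(xs<287);print("ptr",xs[k].mean(),ys[k].mean(),ray(c,(xs[k].mean(),ys[k].mean()),.136))
L=roi&(V>190);L[:,:391]=0;L[:,402:]=0;L[:187]=0;L[201:]=0
ys,xs=np.nonzero(L);print("line",[ray(c,(x,y),.221)[:2].round(4) for y,x in sorted(zip(ys,xs))][::3])
E
```

```text
white 15
[ 0.59571382 -0.12120969]
dial centre,R,yaw [ 0.57411824 -0.14882531  0.03502229  0.01015388] [-0.0001  0.      0.0001 -0.0003  0.0001  0.0003 -0.0001 -0.0001]
((397.5, 202.0), (24.0, 25.0), 90.0) 457.0
grip ((295.5, 205.0), (16.0, 23.0), 90.0) 349.0 [0.56754739 0.04003508 0.196     ]
[(np.int64(192), np.int64(284)), (np.int64(193), np.int64(284)), (np.int64(194), np.int64(284)), (np.int64(195), np.int64(284)), (np.int64(195), np.int64(288)), (np.int64(196), np.int64(284)), (np.int64(196), np.int64(288)), (np.int64(212), np.int64(285)), (np.int64(213), np.int64(284)), (np.int64(214), np.int64(284)), (np.int64(215), np.int64(284)), (np.int64(216), np.int64(284)), (np.int64(217), np.int64(284)), (np.int64(218), np.int64(284)), (np.int64(219), np.int64(284)), (np.int64(220), np.int64(284)), (np.int64(221), np.int64(284)), (np.int64(222), np.int64(284))]
ptr 284.0 194.0 [0.59784606 0.06985842 0.136     ]
ptr 284.09090909090907 217.0 [0.55124778 0.06897971 0.136     ]
line [array([ 0.5905, -0.1437]), array([ 0.5851, -0.1453]), array([ 0.5796, -0.1469])]
```

Call:
step_arm([
  [1,[10,10,45],[0,0,0]],
  [1,[300,260,50],[0,0,0.08]],
  [1,[300,260,50],[0,0,0.08]],
  [1,[300,260,50],[0,0,0.08]],
  [1,[300,260,50],[0,0,0.08]],
  [1,[300,260,50],[0,0,0.08]],
  [1,[300,260,50],[0,0,0.08]],
  [1,[300,260,50],[0,0,0.08]],
])

```text
time: 0.9
ee_pos: [0.4026, -0.2951, 0.2807]
tcp_rot: [-180.0, 0.0, 17.9]
wrist_force: [0.2, -1.2, -0.6]
opening: 0.0849
grasp_force: 0.0
```

Call:
step_arm([
  [1,[0,0,0],[0,0,0]],
  [1,[0,0,0],[0,0,0]],
  [1,[0,0,0],[0,0,0]],
])

```text
time: 1.2
ee_pos: [0.4009, -0.2972, 0.2807]
tcp_rot: [-180.0, 0.0, 17.8]
wrist_force: [-0.9, 0.6, 0.6]
opening: 0.0851
grasp_force: 0.0
```

```bash
python3 -c "
from workcell import bot
o=bot.get_obs();print(o['q'],o['ee_pos'],o['tcp_rot'])"
```

```text
[-3.65369835e+01 -5.87127950e-01  9.89645151e+00  1.00510646e+02
 -1.23430707e-02  1.25623127e+02] [ 0.40094742 -0.2971626   0.28067298] [-1.79985188e+02  2.57983334e-02  1.78398956e+01]
```

Call:
step_arm([
  [1,[20,15,0],[0,0,0.14]],
  [1,[45,40,0],[0,0,0.28]],
  [1,[70,60,0],[0,0,0.42]],
  [1,[95,80,0],[0,0,0.56]],
  [1,[120,100,0],[0,0,0.7]],
  [1,[140,120,0],[0,0,0.84]],
  [1,[160,138,0],[0,0,0.98]],
  [1,[173,148,0],[0,0,1.1]],
])

```text
time: 2.0
ee_pos: [0.5749, -0.1492, 0.2806]
tcp_rot: [-180.0, -0.0, 81.1]
wrist_force: [0.1, 0.1, 1.3]
opening: 0.0855
grasp_force: 0.0
```

Call:
step_arm([
  [1,[0,0,0],[0,0,0.14]],
  [1,[0,0,0],[0,0,0.28]],
  [1,[0,0,0],[0,0,0.42]],
  [1,[0,0,0],[0,0,0.56]],
  [1,[0,0,0],[0,0,0.7]],
  [1,[0,0,0],[0,0,0.84]],
  [1,[0,0,0],[0,0,0.98]],
  [1,[0,0,0],[0,0,1.1]],
])

```text
time: 2.8
ee_pos: [0.5737, -0.1507, 0.2809]
tcp_rot: [-180.0, -0.0, 144.1]
wrist_force: [-0.5, 0.4, -1.5]
opening: 0.0852
grasp_force: 0.0
```

Call:
step_arm([
  [1,[0,0,0],[0,0,0.14]],
  [1,[0,0,0],[0,0,0.28]],
  [1,[0,0,0],[0,0,0.42]],
  [1,[0,0,0],[0,0,0.56]],
  [1,[0,0,0],[0,0,0.7]],
  [1,[0,0,0],[0,0,0.84]],
  [1,[0,0,0],[0,0,0.94]],
  [1,[0,0,0],[0,0,0.94]],
])

```text
time: 3.6
ee_pos: [0.5738, -0.1505, 0.2809]
tcp_rot: [-180.0, -0.0, -162.3]
wrist_force: [0.2, -0.6, 1.3]
opening: 0.0852
grasp_force: 0.0
```

```bash
python3 - <<'E'
from workcell import bot
from h import *
o=bot.get_obs();print(o['q'],o['ee_pos'],o['tcp_rot'])
c=bot.camera_params("wrist");p,d=bot.camera("wrist");np.savez("w1.npz",p=p,d=d,**c);cv2.imwrite("pics/w1.png",p[:,:,::-1])
for z in(.185,.221):
    X=np.array([.574,-.149,z]);u=c["K"]@(c["R"]@X+c["t"]);print(u[:2]/u[2])
E
```

```text
[-1.46950426e+01  1.27238834e+01  2.44033040e+01  1.01686899e+02
 -6.88167240e-03 -3.23977704e+01] [ 0.57380963 -0.15051846  0.28085968] [-1.79998196e+02 -1.00017110e-02 -1.62297272e+02]
[329.12182553 198.84909493]
[329.61752142 215.98836799]
```

View pics/w1.png

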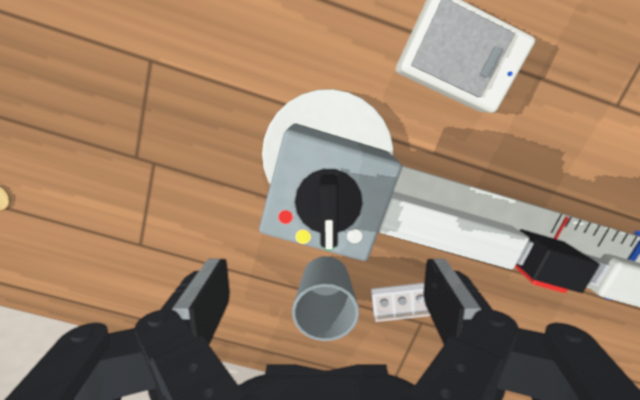

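The wrist view shows the bar exactly vertical in the image, centred at (329,201) where I predicted it, so the fingers are aligned. I'll descend and pinch.

Call:
step_arm([
  [1,[0,1,-30],[0,0,0]],
  [0.6,[0,1,-60],[0,0,0]],
  [0.5,[0,1,-80],[0,0,0]],
  [0.4,[0,1,-84],[0,0,0]],
  [0,[0,1,-84],[0,0,0]],
  [0,[0,1,-84],[0,0,0]],
  [0,[0,1,-84],[0,0,0]],
  [0,[0,1,-84],[0,0,0]],
], force=25)

```text
time: 4.45
ee_pos: [0.5748, -0.1485, 0.1984]
tcp_rot: [-179.9, 0.1, -162.3]
wrist_force: [-1.2, -4.5, 5.7]
opening: 0.0116
grasp_force: 30.0
```

Call:
step_arm([
  [0,[0,0,0],[0,0,0]],
  [0,[0,0,0],[0,0,0]],
  [0,[0,0,0],[0,0,0]],
  [0,[0,0,0],[0,0,0]],
])

```text
time: 4.85
ee_pos: [0.5748, -0.1485, 0.1984]
tcp_rot: [-179.9, 0.1, -162.3]
wrist_force: [-0.8, -4.5, 6.1]
opening: 0.0114
grasp_force: 30.2
```

Call:
step_arm([
  [0,[0,0,0],[0,0,-0.1]],
  [0,[0,0,0],[0,0,-0.2]],
  [0,[0,0,0],[0,0,-0.3]],
  [0,[0,0,0],[0,0,-0.4]],
  [0,[0,0,0],[0,0,-0.5]],
  [0,[0,0,0],[0,0,-0.6]],
  [0,[0,0,0],[0,0,-0.61]],
  [0,[0,0,0],[0,0,-0.61]],
])

```text
time: 5.65
ee_pos: [0.5749, -0.1491, 0.1984]
tcp_rot: [-179.9, 0.2, 162.7]
wrist_force: [-1.2, -8.8, 4.4]
opening: 0.0116
grasp_force: 30.2
```

Call:
step_arm([
  [0,[0,0,0],[0,0,0]],
  [0,[0,0,0],[0,0,0]],
  [0,[0,0,0],[0,0,0]],
  [0.3,[0,0,0],[0,0,0]],
  [0.5,[0,0,0],[0,0,0]],
  [0.6,[0,0,0],[0,0,0]],
  [0.6,[0,0,40],[0,0,0]],
  [0.6,[0,0,83],[0,0,0]],
])

```text
time: 6.45
ee_pos: [0.5736, -0.1472, 0.2792]
tcp_rot: [180.0, -0.2, 162.8]
wrist_force: [1.4, -0.1, 1.4]
opening: 0.0509
grasp_force: 0.0
```

```bash
python3 - <<'E'
from workcell import bot
from h import *
o=bot.get_obs();print(o['ee_pos'],o['tcp_rot'],o['opening'])
p,d=bot.camera("wrist");cv2.imwrite("pics/w2.png",p[:,:,::-1])
E
```

```text
[ 0.5735959  -0.14723281  0.27919993] [179.98853364  -0.22138869 162.84312725] 0.050948218292394404
```

View pics/w2.png

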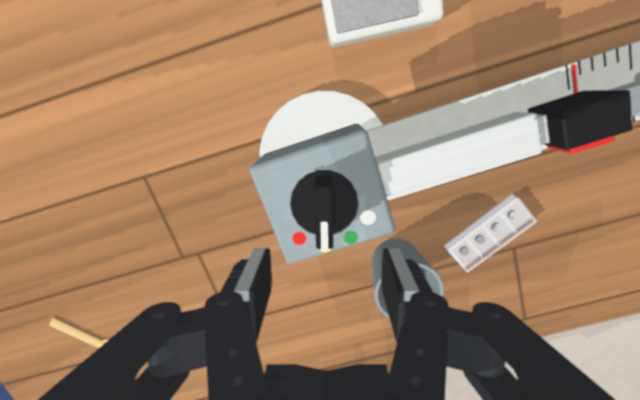

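The dial now points at yellow, with the line covering the yellow dot at (324,240). Next I'll move above the grip.

Call:
step_arm([
  [1,[0,30,0],[0,0,-0.14]],
  [1,[0,60,0],[0,0,-0.28]],
  [1,[0,90,0],[0,0,-0.42]],
  [1,[0,120,0],[0,0,-0.56]],
  [1,[0,150,0],[0,0,-0.7]],
  [1,[0,170,0],[0,0,-0.84]],
  [1,[-2,185,0],[0,0,-0.98]],
  [1,[-2,190,0],[0,0,-1.12]],
])

```text
time: 7.3
ee_pos: [0.5722, 0.0441, 0.2798]
tcp_rot: [-180.0, -0.0, 98.4]
wrist_force: [0.7, 0.0, 0.2]
opening: 0.0848
grasp_force: 0.0
```

Call:
step_arm([
  [1,[0,0,0],[0,0,-0.14]],
  [1,[0,0,0],[0,0,-0.14]],
  [1,[0,0,0],[0,0,-0.14]],
])

```text
time: 7.6
ee_pos: [0.5724, 0.0424, 0.2798]
tcp_rot: [-180.0, -0.0, 90.9]
wrist_force: [-0.3, 0.7, -0.2]
opening: 0.085
grasp_force: 0.0
```

```bash
cat >m.py <<'E'
from workcell import bot
from h import *
import sys
o=bot.get_obs();print(o['ee_pos'],o['tcp_rot'],o['q'])
c=bot.camera_params("wrist");p,d=bot.camera("wrist");cv2.imwrite(f"pics/{sys.argv[1]}.png",p[:,:,::-1])
hsv=cv2.cvtColor(p,cv2.COLOR_RGB2HSV);H,S,V=[hsv[:,:,i].astype(int) for i in range(3)]
mid=np.zeros(H.shape,bool);mid[:290]=1
blue=mid&(H>100)&(H<130)&(S>120);red=mid&((H<8)|(H>172))&(S>130)
for n,m,z in(("blue",blue,.131),("red",red,.136)):
    k,l,s,ce=cv2.connectedComponentsWithStats(m.astype(np.uint8))
    for i in range(1,k):
        if s[i,4]>25:print(n,s[i],ce[i].round(1),ray(c,ce[i],z).round(4))
for n,y in(("grip",.0415),):
    for z in(.196,.154):
        u=c["K"]@(c["R"]@np.array([.5718,y,z])+c["t"]);print(n,u[:2]/u[2])
for z in (.196,):
    b=(mid&(V<60)).astype(np.uint8);b[:,:200]=0;b[:,440:]=0;r,a=rect(b);print("black",r,a,ray(c,r[0],z))
E
python3 m.py w3
```

```text
[0.57239615 0.04235566 0.27977044] [-1.79990752e+02 -8.52903577e-03  9.08769147e+01] [4.22751312e+00 9.84673210e+00 2.09300709e+01 1.01092073e+02
 9.05498910e-03 9.33505970e+01]
blue [278  39  18   9 146] [286.2  42.6] [0.5401 0.1551 0.131 ]
blue [349  39  20   9 147] [358.7  42.3] [0.5977 0.1563 0.131 ]
red [338 151  24   4  51] [350.1 152.5] [0.5938 0.0688 0.136 ]
red [286 152  23   3  49] [296.4 152.6] [0.5476 0.0681 0.136 ]
red [341 176   9  46 343] [345.2 199.7] [0.5909 0.0261 0.136 ]
grip [323.74179381 204.80221041]
grip [324.04580025 188.52663839]
black ((323.0, 199.5), (36.0, 65.0), 0.0) 2089.5 [0.57122162 0.04546645 0.196     ]
```

View pics/w3.png

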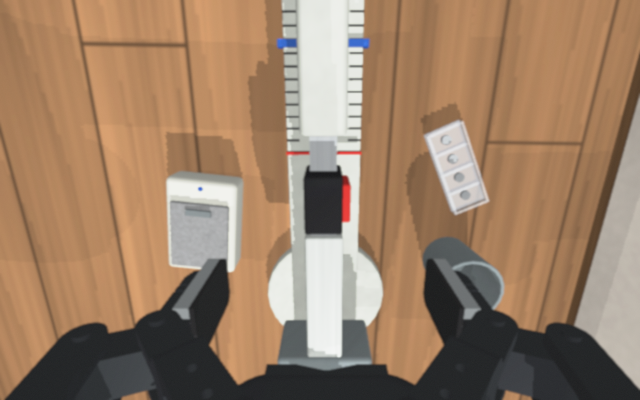

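The wrist view shows the grip centred at (323,200) between the open fingers, with the button at (345,200), the pointer at row 152 and the clip at row 42. I'll descend and squeeze.

Call:
step_arm([
  [1,[0,-1,-40],[0,0,0]],
  [1,[-1,-1,-80],[0,0,0]],
  [1,[-1,-1,-110],[0,0,0]],
  [0.7,[-1,-1,-123],[0,0,0]],
  [0.6,[-1,-1,-123],[0,0,0]],
  [0,[-1,-1,-123],[0,0,0]],
  [0,[-1,-1,-123],[0,0,0]],
  [0,[-1,-1,-123],[0,0,0]],
], force=40)

```text
time: 8.45
ee_pos: [0.5702, 0.0412, 0.1594]
tcp_rot: [-179.9, -0.0, 90.7]
wrist_force: [-13.6, -0.5, 7.6]
opening: 0.0275
grasp_force: 43.1
```

Call:
step_arm([
  [0,[0,0,0],[0,0,0]],
  [0,[0,0,0],[0,0,0]],
  [0,[0,0,0],[0,0,0]],
  [0,[0,0,0],[0,0,0]],
])

```text
time: 8.85
ee_pos: [0.5702, 0.0412, 0.1594]
tcp_rot: [-180.0, -0.0, 90.7]
wrist_force: [-14.1, -1.2, 9.8]
opening: 0.0276
grasp_force: 43.3
```

Call:
step_arm([
  [0,[-1.5,0,0],[0,0,0]],
  [0,[-1.5,6,0],[0,0,0]],
  [0,[-1.5,18,0],[0,0,0]],
  [0,[-2,32,0],[0,0,0]],
  [0,[-2,46,0],[0,0,0]],
  [0,[-2,60,0],[0,0,0]],
  [0,[-2.5,72,0],[0,0,0]],
  [0,[-2.5,78,0],[0,0,0]],
])

```text
time: 9.65
ee_pos: [0.5687, 0.1198, 0.1594]
tcp_rot: [179.9, 0.0, 90.7]
wrist_force: [-7.3, -4.7, 9.8]
opening: 0.0275
grasp_force: 43.5
```

Call:
step_arm([
  [0,[0,4,0],[0,0,0]],
  [0,[0,7,0],[0,0,0]],
  [0,[0,9,0],[0,0,0]],
  [0,[0,9,0],[0,0,0]],
  [0,[0,9,0],[0,0,0]],
  [0,[0,9,0],[0,0,0]],
])

```text
time: 10.25
ee_pos: [0.5686, 0.1282, 0.1594]
tcp_rot: [179.9, -0.0, 90.7]
wrist_force: [-8.3, -3.4, 9.7]
opening: 0.0276
grasp_force: 43.5
```

```bash
python3 m.py w4; python3 - <<'E'
from workcell import bot
from h import *
for n in("top","scene"):
    c=bot.camera_params(n);p,d=bot.camera(n)
    cv2.imwrite(f"pics/{n}4.png",p[:,:,::-1])
    hsv=cv2.cvtColor(p,cv2.COLOR_RGB2HSV);H,S,V=[hsv[:,:,i].astype(int) for i in range(3)]
    u=c["K"]@(c["R"]@np.array([.57,.155,.131])+c["t"]);u=(u[:2]/u[2]).astype(int)
    roi=np.zeros(H.shape,bool);roi[u[1]-35:u[1]+35,u[0]-40:u[0]+40]=1
    for k,m,z in(("blue",roi&(H>100)&(H<130)&(S>120),.131),("red",roi&((H<8)|(H>172))&(S>110),.136)):
        K,l,s,ce=cv2.connectedComponentsWithStats(m.astype(np.uint8))
        for i in range(1,K):
            if s[i,4]>3:print(n,k,s[i],ray(c,ce[i],z).round(4))
E
python3 - <<'E'
import cv2,numpy as np
w=cv2.imread("pics/w4.png")[60:260,200:450];s=cv2.imread("pics/scene4.png")[140:300,230:480]
cv2.imwrite("pics/c4.png",np.vstack([cv2.resize(w,(400,320)),cv2.resize(s,(400,256))]))
E
```

```text
[0.56855181 0.12822295 0.15939002] [ 1.79943595e+02 -1.15965559e-03  9.06734433e+01] [ 1.27142396e+01  8.56016278e+00  6.04184333e+00  8.74262748e+01
 -1.06323487e-02  1.02040792e+02]
blue [352 179  43  14 309] [375.6 185.2] [0.5955 0.1575 0.131 ]
blue [257 180  42  15 286] [273.9 186.1] [0.5416 0.1564 0.131 ]
red [264 190  35   6 142] [282.  192.2] [0.5465 0.1546 0.136 ]
red [353 190  35   5 143] [370.3 191.6] [0.5922 0.1555 0.136 ]
grip [328.98742571 472.3123559 ]
grip [328.25117164 392.44012803]
black ((326.0, 254.5), (69.0, 82.0), 90.0) 3882.5 [0.5692044  0.14992613 0.196     ]
scene blue [401 250   4   6  13] [0.6069 0.1595 0.131 ]
scene red [408 234   2   4   6] [0.5593 0.1566 0.136 ]
scene red [406 239   2   4   4] [0.5757 0.1579 0.136 ]
```

View pics/c4.png

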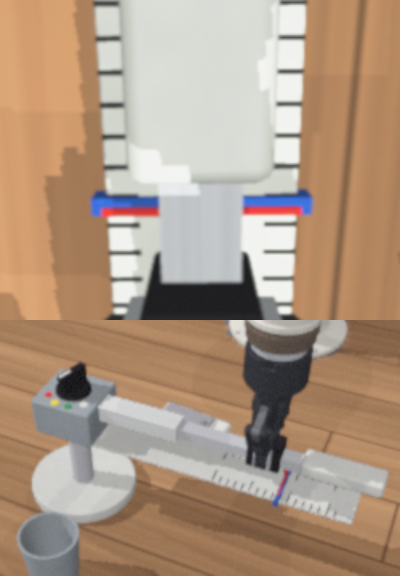

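The crops show the red pointer lying directly over the blue clip, less than 2 mm off by ray casting. The grip is held at 43 N with the button flush, so I'll hand it in.

```bash
python3 -c "
from workcell import bot
print(bot.job_done())"
```

```text
the job is handed in; nothing more can be done
None
```

I turned the dial to yellow and drew the arm out until the red pointer was over the blue clip, within about 2 mm by the camera. I handed the job in holding it still there with the lock button squeezed, but got no verdict back; the cup, sanitiser and tray were not touched.

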